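# Put the tea away and clamp the tin shut

## Robot

A 6-joint arm with a two-finger parallel gripper is mounted at the origin on the work surface. World frame = base frame: x ahead of the robot, y to its left, z up, the work surface at z = 0. Lengths are in m, angles in rad, forces in N, time in s.
With the tool pointing down it reaches from about 0.325 to 0.9 m from the base axis. Payload 6.1 kg.
Tool frame: the origin (TCP) lies between the finger pads; the fingertips stand 8 mm ahead of it and the grasp point (between the pads) lies 11 mm behind it (ctrl.tip_extent is the distance from the TCP to the fingertips, in m); z points along the fingers, y is the direction in which the jaws open and shut (so a half turn about z gives the same grasp; the last joint's range is limited). The gripper opens to 85 mm and grips with 20 to 120 N. Pads are 22 mm wide; open, the fingers measure 114 mm over their backs; the gripper's body (76 mm by 85 mm) begins 54 mm behind the grasp point. The pads swing forward as they close: fully open they stand 13 mm farther back than shut.
Start: joints at [1.02, 0.22, 1.526, -0, 1.395, -0.126], TCP at [0.258, 0.569, 0.239] pointing down, gripper open.
Joint ranges: [-2.98, 2.98], [-0.91, 2.08], [0.09, 2.57], [-1.24, 4.39], [0.2, 2.65], [-2.68, 2.68]. Speed limits (rad/s): [2.57, 2.57, 3.01, 3.14, 3.14, 3.14].

## Interface

Orientations are given as a rotation vector (axis times angle).
In Python, from plant import ctrl gives the robot as it stands.
- The arm moves only by the shell command python3 -m jog 'ROWS'. ROWS is JSON, a list of rows, each a list of 3 entries, a list of its own where there are three numbers: the turn, a rotation vector about the tool's x, y, z in rad, then the shift along the tool's x, y, z in mm, then the finger opening in mm, from 0 to 85.4. A call has 1 to 10 rows; each row shifts and turns the commanded pose from where the row before left it, along the tool's axes as they then stand; what a row does not reach is not made up. A row lasts 1/12 s, in which the tool goes at most 41.7 mm and 7.16 degrees, less where a joint would pass 70% of its speed; a pose out of reach is approached as far as the arm can. A call is refused whole if a number of a shift passes 41.7 or a number of a turn 0.125, either way. A call with a gripper value outside its range is refused whole. The fingers move at their own pace and stop on an object; the grip force is fixed at half the most. Time passes only in rows, so rows that do not move let the fingers close. It gives the time, the measured TCP pose, the force and the opening at its end, in the units of the state.
- ctrl.read_state(): the state, without advancing time (a new reading comes with each control period).
- ctrl.get_image(name): name is "side" or "top"; returns the picture (400x640x3 uint8, blue, green, red); there is no depth.
- ctrl.get_calibration(name): a dict with "mtx" (3x3 intrinsics, pixels), "R" (3x3) and "t" (3): a world point X has camera coordinates R X + t. Camera axes: x right, y down, z forward; pixel columns grow to the right and rows downward; lengths in m; the calibration is good to about 2 mm. A picture is of the moment at which its call begins. get_calibration takes no time and is no camera call.
- ctrl.sign_off(): hands the job in, once; it reports no verdict.
The state is a dict: "time": time; "joints": joint angles; "qd": joint speeds; "joint_torque": joint torques, N m; "ee_pos": TCP position; "tcp_rot": TCP orientation; "ft_force": force on the tool from outside, world axes, zero at the start; "ft_torque": the same for the moment, N m; "width": finger opening in m.
Only numpy, scipy, OpenCV 4.12 (cv2) and the standard library are available. Lean on these libraries where they do the work, as an engineer would, in place of code of your own. Each camera call takes 0.05 s, during which the arm holds its last target. There are 200 camera calls.

## Task

Put the tea carton away in the steel tin, lying flat on its floor, then take the wooden lid from its sloping rest and fit it fully home on the tin. Then swing the wire bail over the lid and press it all the way down in front of the handle to clamp the tin shut, without knocking or moving the other things on the counter.

Things in the scene. Friction and masses are not known exactly. Their poses are not given: they have to be found in the camera images.
- tin: Open-topped steel tin, fixed to the counter, 120 (x) by 160 (y) by 75 mm high, walls and floor 5 mm thick (inside 110 by 150, 70 mm deep). Origin: centre of its underside, z up; front is -x, long side along y. A wire bail is hinged to its short sides near the back. It stands left or right of the middle, across from the lid rest.
- bail (a joint): Angle (rad) of the tin's wire bail: 0 is fully down across the closed lid; it opens up and backward (to the tin's +x), at most 2.4, and starts near there. Stiff: stays where left. A U of 8 mm round wire: side arms 89 mm either side of the tin's middle, and a straight crossbar 178 mm long along the tin's y, moving on an arc of radius 106 mm about the pivot line.
- bail_bar (a point): Middle of the bail's crossbar, on its centre line. When clamped (joint 0) it lies at x -45, z 86 mm in the tin's frame, 1 mm above the lid's top face, in front of the lid's handle.
- bail_pivot (a point): Point on the bail's pivot line (parallel to the tin's y) in the middle of the tin's width: 55 mm behind the tin's centre, 50 mm above its underside.
- lid_rest: Wooden lid rest fixed to the counter, 150 mm wide: a board 150 mm long and 12 mm thick sloping up along its own +x at 33 degrees, with a ledge along its low (-x) edge, which is the side away from the robot. Origin at counter height under the middle of the board, whose top face is 58 mm high there.
- lid: Wooden lid, flange 124 (x) by 164 (y) by 6 mm; under it a stepped plug 10 mm deep (104 by 144, lower half 98 by 138 mm); on top a handle bar along y, 14 wide, 90 long, 16 high, its top 32 mm above the origin. Origin: centre of the flange's underside, z out of the top; seated, 75 mm above the tin's underside. Fits either way. Starts tilted 33 degrees on the rest, facing away from the robot.
- tea_carton: Plain cardboard carton lying flat, 125 (x) by 55 (y) by 45 mm high, 0.2 kg, with a paper band round it. Origin: centre of its underside. It fits in the tin only with its long side along the tin's long side.
- mug: Bystander: white mug, 76 mm across, 85 mm high; origin at the centre of its underside.
- spice_jar: Bystander: amber spice jar, 48 mm across, 75 mm high; origin at the centre of its underside.
- jam_jar: Bystander: glass jar, 68 mm across, 105 mm high; origin at the centre of its underside.
- bowl: Bystander: white bowl, 130 mm across, 55 mm high; origin at the centre of its underside.
- cereal_carton: Bystander: cardboard carton standing upright, 50 by 100 by 130 mm high; origin at the centre of its underside.
- spoon: Bystander: wooden spoon lying flat, 190 mm long; origin about its middle.
There are look-alikes about, which are no part of the job. Leave any orange or yellow look-alike of the tin alone.

How it is judged:
By the outcome, as a careful person would: the job done as asked, in the order asked, and still so for the second after the job is handed in, with the robot touching nothing.
It also fails if it takes over 72 s, if anything falls off the work surface, if the arm or the gripper's body presses on something with over 40 N, if the wrist force passes 120 N, or if a joint passes its speed limit or range.

## Working session

There is one attempt and no reset: what is moved stays moved. The work goes in short steps, Python scripts to look and compute and a shell command to move; the robot and the scene stay as the last step left them, time stands still between calls to the robot, and variables do not carry over. Pictures are saved under pics/ and viewed, about 8 in all and at most 12, crops included, and the job is handed in when it is done.

```bash
ls; mkdir -p pics
python3 - <<'E'
from plant import ctrl
import cv2,numpy as np
for n in("top","side"):
    cv2.imwrite(f"pics/{n}0.png",ctrl.get_image(n))
    c=ctrl.get_calibration(n);R=np.array(c["R"]);print(n,np.round(c["mtx"],1).tolist(),np.round(R,3).tolist(),np.round(-R.T@c["t"],3))
s=ctrl.read_state();print(s["ee_pos"],s["tcp_rot"],s["time"],s["width"])
E
```

```text
pics
top [[385.3, 0.0, 322.0], [0.0, 385.3, 194.0], [0.0, 0.0, 1.0]] [[-0.007, -1.0, -0.024], [-0.989, 0.011, -0.145], [0.145, 0.023, -0.989]] [0.311 0.085 1.306]
side [[449.2, 0.0, 312.6], [0.0, 449.2, 195.2], [0.0, 0.0, 1.0]] [[0.692, -0.722, 0.0], [-0.394, -0.377, -0.838], [0.605, 0.58, -0.545]] [-0.286 -0.59   0.734]
[0.25732263 0.56897438 0.23830493] [-6.62176876e-01 -3.07045095e+00  2.65078459e-03] 0.1 0.085466683744942
```

View pics/top0.png

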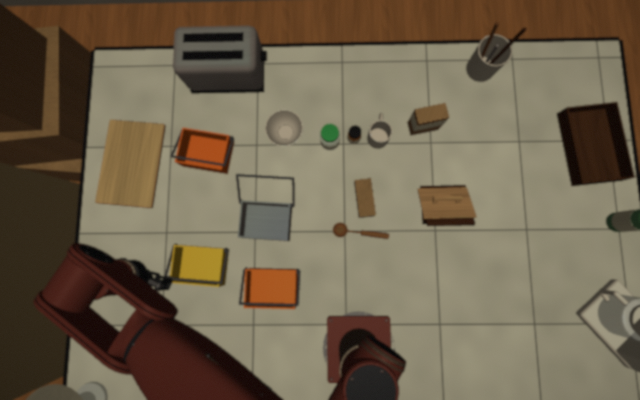

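View pics/side0.png

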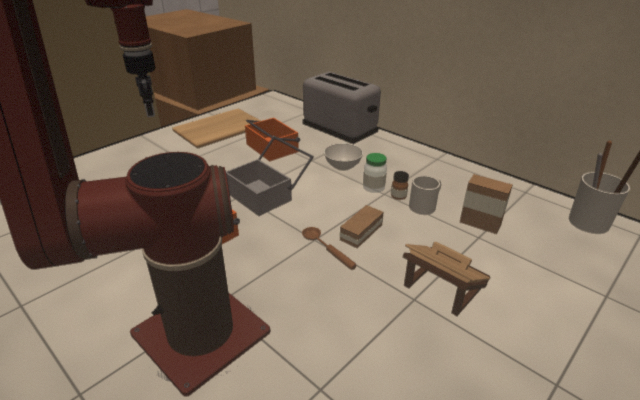

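The top view shows the grey tin at (265,222) with its bail behind it, the tea carton at (365,197), the lid on its rest at (447,205) and the spoon at (360,232). The row of bystanders lies behind them at row ~130. I'll enlarge the three work areas.

Run:
```python
import cv2,numpy as np
t=cv2.imread("pics/top0.png");s=cv2.imread("pics/side0.png")
def c(im,x,y,w,h,k):
    o=cv2.resize(im[y:y+h,x:x+w],None,fx=k,fy=k,interpolation=cv2.INTER_CUBIC)
    for i in range(0,w,10): cv2.line(o,(i*k,0),(i*k,4 if i%50 else 12),(0,255,0),1)
    for i in range(0,h,10): cv2.line(o,(0,i*k),(4 if i%50 else 12,i*k),(0,255,0),1)
    return cv2.convertScaleAbs(o,alpha=1.5)
a=c(t,230,165,260,80,3); b=c(s,220,120,280,200,3)
b=cv2.resize(b,(780,557))
# two files: top crop + side crop
cv2.imwrite("pics/a.png",a)
u=np.hstack([c(s,220,130,100,90,4),c(s,330,195,100,90,4)]);v=c(s,400,235,100,75,4)
cv2.imwrite("pics/b.png",np.vstack([a[:, :780],np.hstack([c(s,220,130,130,100,3),c(s,395,195,130,115,3)[:300]])])[:600])
```

```text
(no output)
```

View pics/b.png

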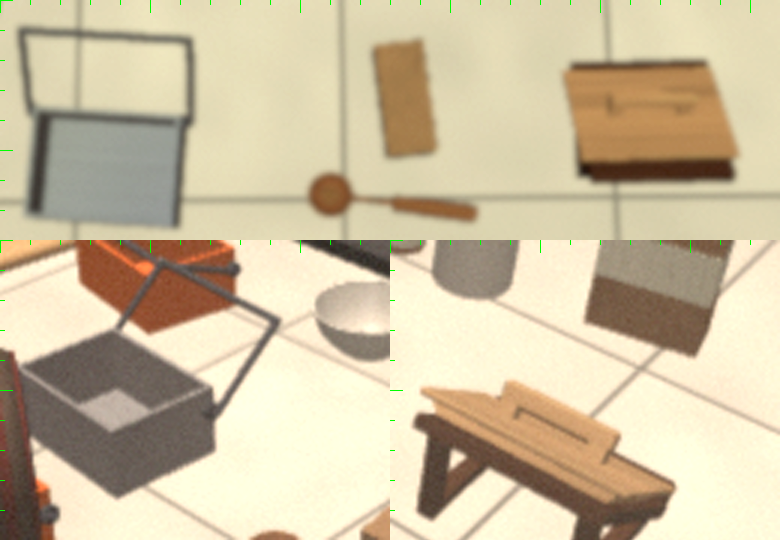

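Enlarged view: tin rim corners in the top picture are about (242,201), (292,205), (289,241) and (239,237), with the bail bar at (237–293, 175–178). The carton spans about (355–375, 178–217), and the lid's flange corners are (418,188), (466,186), (476,217) and (424,219). Next I'll turn these into positions.

```bash
cat > h.py <<'E'
import cv2,numpy as np
from plant import ctrl
def ray(n,u,v):
    c=ctrl.get_calibration(n);R=np.array(c["R"]);d=R.T@np.linalg.inv(c["mtx"])@[u,v,1];return -R.T@np.array(c["t"]),d
def pl(n,u,v,z):
    o,d=ray(n,u,v);return o+d*(z-o[2])/d[2]
def tri(p,q):
    A=np.zeros((3,3));b=np.zeros(3)
    rs=[ray("top",*p),ray("side",*q)]
    for o,d in rs:
        d=d/np.linalg.norm(d);P=np.eye(3)-np.outer(d,d);A+=P;b+=P@o
    X=np.linalg.solve(A,b);return X,[float(np.linalg.norm(np.cross(X-o,d/np.linalg.norm(d)))) for o,d in rs][0]
def proj(n,X):
    c=ctrl.get_calibration(n);p=np.array(c["mtx"])@(np.array(c["R"])@X+c["t"]);return p[:2]/p[2]
E
python3 - <<'E'
from h import *
np.set_printoptions(precision=4,suppress=True)
t=cv2.imread("pics/top0.png");s=cv2.imread("pics/side0.png")
T=lambda x,y:(230+x/3,165+y/3)
S=lambda x,y:(220+x/3,130+(y-240)/3)
L=lambda x,y:(395+(x-390)/3,195+(y-240)/3)
for a in [(36,108),(187,120),(178,227),(27,215)]: print("tin top",pl("top",*T(*a),.075))
for a in [(117,330),(212,387),(110,432),(20,368)]: print("tin side",pl("side",*S(*a),.075))
print("bail bar",tri(T(21,31),S(155,265)),tri(T(191,40),S(279,321)))
for a,b in [((582,162),(421,388)),((737,157),(608,502)),((708,63),(674,487))]: print("lid",tri(T(*a),L(*b)))
hsv=cv2.cvtColor(t,cv2.COLOR_BGR2HSV)
m=((hsv[...,1]>90)&(hsv[...,0]<25)).astype(np.uint8)
for nm,(x,y,w,h),z in [("carton",(345,170,40,52),.045),("spoon",(330,220,70,22),.008)]:
    mm=np.zeros_like(m);mm[y:y+h,x:x+w]=m[y:y+h,x:x+w]
    c=max(cv2.findContours(mm,0,1)[0],key=cv2.contourArea);r=cv2.boxPoints(cv2.minAreaRect(c));
    P=np.array([pl("top",*p,z) for p in r]);print(nm,P,P.mean(0))
E
```

```text
tin top [0.4713 0.3725 0.075 ]
tin top [0.4567 0.2092 0.075 ]
tin top [0.3426 0.2183 0.075 ]
tin top [0.3565 0.3795 0.075 ]
tin side [0.4744 0.366  0.075 ]
tin side [0.4631 0.2147 0.075 ]
tin side [0.345  0.2243 0.075 ]
tin side [0.3589 0.3752 0.075 ]
bail bar (array([0.546 , 0.3817, 0.1179]), 0.0021517164127454465) (array([0.5362, 0.1992, 0.1232]), 0.00183776754285639)
lid (array([ 0.4065, -0.2047,  0.1065]), 0.0020925551007098496)
lid (array([ 0.4071, -0.3612,  0.0984]), 0.004217391889689589)
lid (array([ 0.519 , -0.3634,  0.036 ]), 0.000262338022524414)
carton [[ 0.5421  0.007   0.045 ]
 [ 0.5484 -0.0474  0.045 ]
 [ 0.425  -0.0594  0.045 ]
 [ 0.4188 -0.0058  0.045 ]] [ 0.4836 -0.0264  0.045 ]
spoon [[0.3805 0.0871 0.008 ]
 [0.4121 0.0548 0.008 ]
 [0.3799 0.0234 0.008 ]
 [0.3485 0.0557 0.008 ]] [0.3802 0.0552 0.008 ]
```

```bash
cat > g.py <<'E'
import sys,numpy as np
from scipy.spatial.transform import Rotation as Rn
from plant import ctrl
# goal: x y z(mm) jaw-yaw(deg) pitch(deg): turn of the tool's x/y axes about tool x axis
def goal(x,y,z,psi,tilt=0):
    s=ctrl.read_state();R0=Rn.from_rotvec(s["tcp_rot"]).as_matrix();p=np.array(s["ee_pos"])*1000
    c,n=np.cos(np.radians(psi)),np.sin(np.radians(psi))
    R=np.array([[-n,c,0],[c,n,0],[0,0,-1.]])@Rn.from_euler('x',tilt,degrees=True).as_matrix()
    tv=Rn.from_matrix(R0.T@R).as_rotvec();d=np.array([x,y,z])-p
    print("t",round(float(s["time"]),2),"p",p.round(1),"turn",tv.round(3),"n",round(np.linalg.norm(tv)/.125,1),"shift now",(R0.T@d).round(1),"after",(R.T@d).round(1),"F",np.round(s["ft_force"],1),"w",round(s["width"]*1000,1))
if __name__=="__main__": goal(*map(float,sys.argv[1:]))
E
python3 g.py 484 -26 180 95.5
```

```text
t 0.1 p [257.3 569.  238.3] turn [-0.002 -0.001 -0.521] n 4.2 shift now [-451.8 -448.6   59. ] after [-168.6 -614.    58.3] F [ 0.7  0.1 -0.5] w 85.5
```

```bash
python3 -m jog '[[[0,0,-0.104],[0,0,0],85],[[0,0,-0.104],[0,0,0],85],[[0,0,-0.104],[0,0,0],85],[[0,0,-0.104],[0,0,0],85],[[0,0,-0.104],[0,0,0],85],[[0,0,0],[-10.5,-38,0],85],[[0,0,0],[-10.5,-38,0],85],[[0,0,0],[-10.5,-38,0],85],[[0,0,0],[-10.5,-38,0],85],[[0,0,0],[-10.5,-38,0],85]]'
python3 -m jog '[[[0,0,0],[-10.5,-38,0],85],[[0,0,0],[-10.5,-38,0],85],[[0,0,0],[-10.5,-38,0],85],[[0,0,0],[-10.5,-38,0],85],[[0,0,0],[-10.5,-38,5],85],[[0,0,0],[-10.5,-38,5],85],[[0,0,0],[-10.5,-38,5],85],[[0,0,0],[-10.5,-38,5],85],[[0,0,0],[-10.5,-38,5],85],[[0,0,0],[-10.5,-38,5],85]]'
python3 g.py 484 -26 180 95.5
```

```text
time: 0.93
ee_pos: [0.3278, 0.3835, 0.2387]
tcp_rot: [0.151, -3.137, 0.001]
ft_force: [0.9, 0.3, 0.7]
width: 0.085
time: 1.77
ee_pos: [0.4686, 0.015, 0.2089]
tcp_rot: [-0.149, 3.138, 0.0]
ft_force: [1.0, 0.8, -0.0]
width: 0.085
t 1.77 p [468.6  15.  208.9] turn [ 0.     0.    -0.001] n 0.0 shift now [-11.4 -42.3  28.9] after [-11.4 -42.3  28.9] F [ 1.   0.8 -0. ] w 85.0
```

```bash
python3 -m jog '[[[0,0,0],[0,0,0],85],[[0,0,0],[0,0,0],85],[[0,0,0],[0,0,0],85]]' >/dev/null
python3 g.py 484 -26 22 95.5
```

```text
t 2.02 p [468.1  17.2 208.9] turn [ 0.001 -0.001 -0.002] n 0.0 shift now [-12.  -44.6 186.8] after [-11.7 -44.5 186.9] F [-0.4  0.2  0. ] w 84.7
```

```bash
python3 -m jog '[[[0,0,0],[-6,-22.3,0],85],[[0,0,0],[-6,-22.3,0],85],[[0,0,0],[0,0,30],85],[[0,0,0],[0,0,30],85],[[0,0,0],[0,0,30],85],[[0,0,0],[0,0,30],85],[[0,0,0],[0,0,20],85],[[0,0,0],[0,0,0],85]]' >/dev/null
python3 g.py 484 -26 22 95.5
python3 -c "
from h import *
cv2.imwrite('pics/p1.png',np.hstack([cv2.resize(ctrl.get_image('top')[140:240,310:420],None,fx=3.5,fy=3.5),cv2.resize(ctrl.get_image('side')[160:260,310:420],None,fx=3.5,fy=3.5)]))"
```

```text
t 2.68 p [480.6 -23.6  64.9] turn [ 0.003 -0.008  0.002] n 0.1 shift now [-3.5 -2.9 42.8] after [-3.1 -2.7 42.9] F [-0.8  0.3 -0.8] w 85.0
```

View pics/p1.png

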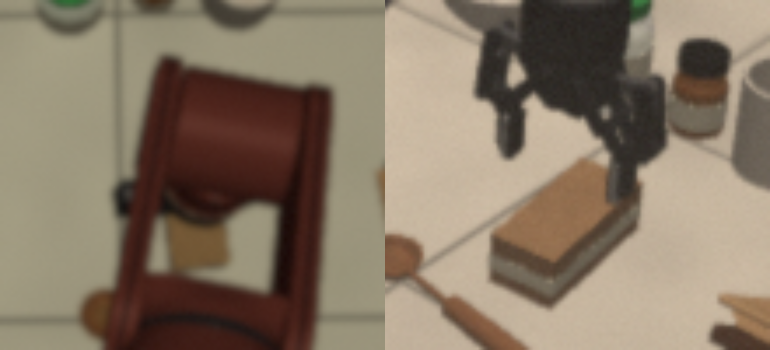

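The side view shows the open fingers on either side of the carton, just above it. Descend and grip.

```bash
python3 -m jog '[[[0,0,0],[-3.1,-2.7,14],85],[[0,0,0],[0,0,14],85],[[0,0,0],[0,0,14],85],[[0,0,0],[0,0,0],85],[[0,0,0],[0,0,0],40],[[0,0,0],[0,0,0],40],[[0,0,0],[0,0,0],40],[[0,0,0],[0,0,0],40],[[0,0,0],[0,0,0],40],[[0,0,0],[0,0,0],40]]'
python3 g.py 484 -26 150 95.5
```

```text
time: 3.62
ee_pos: [0.4899, -0.0288, 0.0295]
tcp_rot: [-0.15, 3.134, -0.001]
ft_force: [-1.6, 1.2, 7.5]
width: 0.0539
t 3.62 p [489.9 -28.8  29.5] turn [-0.001  0.004 -0.001] n 0.0 shift now [   5.2    3.3 -120.5] after [   5.6    3.4 -120.5] F [-1.6  1.2  7.5] w 53.9
```

```bash
python3 -m jog '[[[0,0,0],[0,0,-10],40],[[0,0,0],[0,0,-20],40],[[0,0,0],[0,0,-30],40],[[0,0,0],[0,0,-30],40],[[0,0,0],[0,0,-30],40],[[0,0,0],[0,0,-20],40],[[0,0,0],[0,0,0],40],[[0,0,0],[0,0,0],40]]'
python3 g.py 408 295 170 -4.9;python3 g.py 408 295 170 -4.9
```

```text
time: 4.28
ee_pos: [0.4889, -0.0289, 0.169]
tcp_rot: [-0.149, 3.135, -0.002]
ft_force: [-0.1, 0.2, -2.4]
width: 0.0538
t 4.28 p [488.9 -28.9 169. ] turn [0.002 0.003 1.752] n 14.0 shift now [ 49.8 330.1  -1.5] after [ 315.8 -108.3   -1. ] F [-0.1  0.2 -2.4] w 53.8
t 4.28 p [488.9 -28.9 169. ] turn [0.002 0.003 1.752] n 14.0 shift now [ 49.8 330.1  -1.5] after [ 315.8 -108.3   -1. ] F [-0.1  0.2 -2.4] w 53.8
```

```bash
python3 -m jog '[[[0,0,0.12],[0,0,0],40],[[0,0,0.12],[0,0,0],40],[[0,0,0.12],[0,0,0],40],[[0,0,0.12],[0,0,0],40],[[0,0,0.12],[0,0,0],40],[[0,0,0.12],[0,0,0],40],[[0,0,0.12],[0,0,0],40],[[0,0,0.12],[0,0,0],40],[[0,0,0.12],[0,0,0],40],[[0,0,0.12],[0,0,0],40]]' >/dev/null
python3 -m jog '[[[0,0,0.12],[0,0,0],40],[[0,0,0.12],[0,0,0],40],[[0,0,0.12],[0,0,0],40],[[0,0,0.12],[0,0,0],40],[[0,0,0.07],[0,0,0],40],[[0,0,0],[0,0,0],40],[[0,0,0],[0,0,0],40],[[0,0,0],[0,0,0],40]]'
python3 g.py 407.5 289 169 -4.9
```

```text
time: 5.78
ee_pos: [0.4873, -0.0285, 0.1662]
tcp_rot: [-2.309, -2.128, 0.002]
ft_force: [-0.2, 0.1, -2.5]
width: 0.0535
t 5.78 p [487.3 -28.5 166.2] turn [-0.002 -0.     0.004] n 0.0 shift now [ 309.9 -105.5   -2.5] after [ 309.5 -106.6   -2.8] F [-0.2  0.1 -2.5] w 53.5
```

```bash
python3 -m jog '[[[0,0,0],[15,-5,-3],40],[[0,0,0],[31,-10.7,0],40],[[0,0,0],[31,-10.7,0],40],[[0,0,0],[31,-10.7,0],40],[[0,0,0],[31,-10.7,0],40],[[0,0,0],[31,-10.7,0],40],[[0,0,0],[31,-10.7,0],40],[[0,0,0],[31,-10.7,0],40],[[0,0,0],[31,-10.7,0],40],[[0,0,0],[31,-10.7,0],40]]' >/dev/null
python3 -m jog '[[[0,0,0],[15,-5,0],40],[[0,0,0],[0,0,0],40],[[0,0,0],[0,0,0],40],[[0,0,0],[0,0,0],40]]'
python3 g.py 407.5 289 169 -4.9
python3 -c "
from h import *
cv2.imwrite('pics/p2.png',np.hstack([cv2.resize(ctrl.get_image('top')[140:260,210:320],None,fx=3.5,fy=3.5),cv2.resize(ctrl.get_image('side')[100:220,200:310],None,fx=3.5,fy=3.5)]))"
```

```text
time: 6.95
ee_pos: [0.408, 0.2875, 0.1699]
tcp_rot: [2.311, 2.127, -0.002]
ft_force: [-0.2, 1.0, -2.7]
width: 0.0535
t 6.95 p [408.  287.5 169.9] turn [-0.001  0.001  0.003] n 0.0 shift now [ 1.4 -0.6  0.9] after [ 1.4 -0.6  0.9] F [-0.2  1.  -2.7] w 53.5
```

View pics/p2.png

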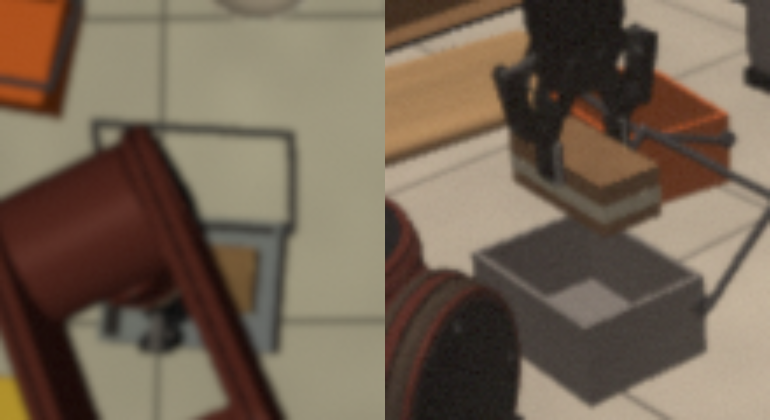

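The carton hangs over the tin, aligned with it. The top view shows its right end at about pixel (283.4, 218.6), so I'll check the clearance at that end.

```bash
python3 -c "
from h import *
print(pl('top',283.4,218.6,.1855),pl('top',285,223,.075))
# side: carton lower right corner, bottom
for a,z in [((600,236),.140),((660,210),.140)]: print(pl('side',200+(a[0]-385)/3.5,100+a[1]/3.5,z))
"
```

```text
[0.40388711 0.22399188 0.1855    ] [0.39887272 0.23245097 0.075     ]
[0.37677096 0.23534449 0.14      ]
[0.43669584 0.23280574 0.14      ]
```

```bash
python3 -m jog '[[[0,0,0],[2,0,15],40],[[0,0,0],[0,0,25],40],[[0,0,0],[0,0,25],40],[[0,0,0],[0,0,25],40],[[0,0,0],[0,0,15],40],[[0,0,0],[0,0,10],40],[[0,0,0],[0,0,8],40],[[0,0,0],[0,0,0],40],[[0,0,0],[0,0,0],40]]'
python3 -m jog '[[[0,0,0],[0,0,5],40],[[0,0,0],[0,0,3],40],[[0,0,0],[0,0,2],40],[[0,0,0],[0,0,0],40],[[0,0,0],[0,0,0],40]]'
```

```text
time: 7.8
ee_pos: [0.4088, 0.29, 0.0477]
tcp_rot: [2.313, 2.125, 0.001]
ft_force: [0.5, -0.1, -1.9]
width: 0.0535
time: 8.22
ee_pos: [0.4082, 0.2902, 0.0374]
tcp_rot: [2.313, 2.126, 0.0]
ft_force: [-0.4, 0.7, -1.6]
width: 0.0537
```

```bash
python3 -m jog '[[[0,0,0],[0,0,2],40],[[0,0,0],[0,0,1],40],[[0,0,0],[0,0,0],40],[[0,0,0],[0,0,0],40]]'
python3 -m jog '[[[0,0,0],[0,0,0],68],[[0,0,0],[0,0,0],68],[[0,0,0],[0,0,0],68],[[0,0,0],[0,0,0],68],[[0,0,0],[0,0,-15],68],[[0,0,0],[0,0,-25],68],[[0,0,0],[0,0,-35],68],[[0,0,0],[0,0,-40],68],[[0,0,0],[0,0,-40],68],[[0,0,0],[0,0,-30],60]]'
```

```text
time: 8.55
ee_pos: [0.4086, 0.2904, 0.0347]
tcp_rot: [2.313, 2.126, 0.001]
ft_force: [-0.2, 0.7, 2.1]
width: 0.0537
time: 9.38
ee_pos: [0.4079, 0.2903, 0.2221]
tcp_rot: [-2.312, -2.126, -0.001]
ft_force: [0.8, 1.8, -0.2]
width: 0.0598
```

The carton has been released in the tin and the arm is clear. Next I'll look closely at the lid and check the carton.

Run:
```python
from h import *
t=ctrl.get_image("top");s=ctrl.get_image("side");cv2.imwrite("pics/t1.png",t);cv2.imwrite("pics/s1.png",s)
f=lambda im,x,y,w,h,k:cv2.convertScaleAbs(cv2.resize(im[y:y+h,x:x+w],None,fx=k,fy=k,interpolation=cv2.INTER_CUBIC),alpha=1.6)
a=f(t,412,180,70,50,6);b=f(s,400,232,93,50,4)
c=f(s,215,130,105,75,4)
o=np.zeros((600,800,3),np.uint8);o[:300,:420]=a;o[300:500,:372]=b;o[:300,375+45:][:, :380]=c[:, :380]
cv2.imwrite("pics/p3.png",o)
g=cv2.cvtColor(t,cv2.COLOR_BGR2HSV);v=g[...,2];print(v[180:228:3,440],v[200,412:484:3])
m=np.zeros_like(v);th=100
m[180:228,412:484]=((v>95)&(g[...,1]>80))[180:228,412:484]
c=max(cv2.findContours(m,0,1)[0],key=cv2.contourArea);print(cv2.contourArea(c),cv2.approxPolyDP(c,4,True).squeeze().tolist())
```

```text
[159 154  78 121 128 134 130 130 135 132 126 125 122  60  49  87] [156 155 149 123 125 124 125 102 120 124 125 124 123 122 117 113 117 132
 132 134 151 156 155 155]
1488.0 [[418, 188], [425, 218], [475, 217], [466, 187]]
```

View pics/p3.png

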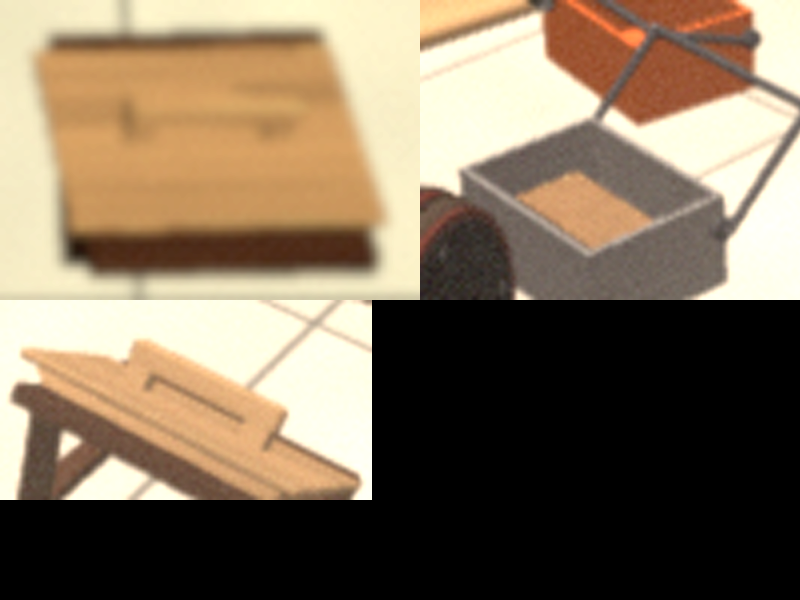

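The carton lies flat in the tin. In the top picture the lid's flange corners are (418.2,188.7), (465.8,187.0), (475.7,217) and (423.7,218.7). The handle's top ends in the side view are (433.8,242.5) and (470.8,259.7). I'll solve the lid pose from these points.

```bash
cat > lid.py <<'E'
from h import *
from scipy.optimize import least_squares
a=np.radians(33)
P=[("top",62,82,6,418.2,188.7),("top",62,-82,6,465.8,187),("top",-62,-82,6,475.7,217),("top",-62,82,6,423.7,218.7),
("side",-62,82,6,405.5,244.5),("side",62,-82,6,489.5,278.5),("side",0,45,32,433.8,242.7),("side",0,-45,32,470.8,259.7)]
def w(p,e,l,n):
    c,s=np.cos(p[3]),np.sin(p[3]);x=e*np.cos(a)+n*np.sin(a);z=-e*np.sin(a)+n*np.cos(a)
    return np.array(p[:3])+np.array([c*x-s*l,s*x+c*l,z])/1000
f=lambda p:np.concatenate([proj(q[0],w(p,*q[1:4]))-q[4:] for q in P])
r=least_squares(f,[.46,-.28,.06,0],x_scale=[.01,.01,.01,.01]);p=r.x
print("origin",p[:3].round(4),"yaw",np.degrees(p[3]).round(2));print(r.fun.round(1))
for n in (26,32): print("handle n",n,w(p,0,0,n).round(4))
E
python3 lid.py
```

```text
origin [ 0.4587 -0.2842  0.0648] yaw 0.97
[-1.2 -0.3  0.9  0.   1.2 -0.4  0.1 -0.7 -1.3  0.2  0.1  0.1 -0.1 -0.4
  0.1  0.6]
handle n 26 [ 0.4729 -0.284   0.0866]
handle n 32 [ 0.4761 -0.2839  0.0917]
```

```bash
python3 g.py 513 -283 200 1 0; python3 g.py 513 -283 200 1 33
```

```text
t 9.48 p [410.6 291.7 225.4] turn [ 0.008 -0.005 -0.101] n 0.8 shift now [-564.2  149.9   23.6] after [-576.4   92.3   25.4] F [ 0.8  0.7 -0.1] w 60.3
t 9.48 p [410.6 291.7 225.4] turn [ 0.584 -0.034 -0.097] n 4.7 shift now [-564.2  149.9   23.6] after [-576.4   91.2  -29. ] F [ 0.8  0.7 -0.1] w 60.3
```

```bash
python3 -m jog '[[[0,0,0],[-17,4.5,0],50],[[0,0,0],[-35,9.4,0],50],[[0,0,0],[-35,9.4,0],50],[[0,0,0],[-35,9.4,0],50],[[0,0,0],[-35,9.4,0],50],[[0,0,0],[-35,9.4,0],50],[[0,0,0],[-35,9.4,0],50],[[0,0,0],[-35,9.4,0],50],[[0,0,0],[-35,9.4,0],50],[[0,0,0],[-35,9.4,0],50]]' >/dev/null
python3 -m jog '[[[0,0,0],[-35,9.4,4],50],[[0,0,0],[-35,9.4,5],50],[[0,0,0],[-35,9.4,5],50],[[0,0,0],[-35,9.4,5],50],[[0,0,0],[-35,9.4,4],50],[[0,0,0],[-35,9.4,0],50],[[0,0,0],[-17,3,0],50]]' >/dev/null
python3 -m jog '[[[0,0,-0.1],[0,0,0],50],[[0.096,0,0],[0,0,0],50],[[0.096,0,0],[0,0,0],50],[[0.096,0,0],[0,0,0],50],[[0.096,0,0],[0,0,0],50],[[0.096,0,0],[0,0,0],50],[[0.096,0,0],[0,0,0],50],[[0,0,0],[0,0,0],50],[[0,0,0],[0,0,0],50],[[0,0,0],[0,0,0],50]]'
python3 -c "
from lid import *
print(w(p,0,0,17)*1000,w(p,0,0,50)*1000)"; python3 g.py 486 -284 107 1 33
```

```text
time: 11.73
ee_pos: [0.509, -0.2788, 0.1957]
tcp_rot: [-1.88, -1.912, 0.565]
ft_force: [-0.4, 0.2, 0.4]
width: 0.0502
origin [ 0.4587 -0.2842  0.0648] yaw 0.97
[-1.2 -0.3  0.9  0.   1.2 -0.4  0.1 -0.7 -1.3  0.2  0.1  0.1 -0.1 -0.4
  0.1  0.6]
handle n 26 [ 0.4729 -0.284   0.0866]
handle n 32 [ 0.4761 -0.2839  0.0917]
[ 467.97923538 -284.0622134    79.07380567] [ 485.94974156 -283.75757347  106.74993441]
t 11.73 p [ 509.  -278.8  195.7] turn [ 0.001 -0.001 -0.   ] n 0.0 shift now [-4.9 28.9 86.9] after [-4.8 28.9 86.9] F [-0.4  0.2  0.4] w 50.2
```

```bash
python3 -m jog '[[[0,0,0],[-4.8,15,10],50],[[0,0,0],[0,14,20],50],[[0,0,0],[0,0,20],50],[[0,0,0],[0,0,20],50],[[0,0,0],[0,0,17],50],[[0,0,0],[0,0,0],50],[[0,0,0],[0,0,0],50],[[0,0,0],[0,0,0],50]]' >/dev/null
python3 g.py 468 -284 79 1 33
python3 -c "
from h import *
f=lambda im,x,y,w,h,k:cv2.convertScaleAbs(cv2.resize(im[y:y+h,x:x+w],None,fx=k,fy=k,interpolation=cv2.INTER_CUBIC),alpha=1.6)
cv2.imwrite('pics/p4.png',np.hstack([f(ctrl.get_image('top'),400,150,95,95,4),f(ctrl.get_image('side'),395,205,95,95,4)]))"
```

```text
t 12.4 p [ 487.2 -285.1  109.9] turn [ 0.004  0.    -0.003] n 0.0 shift now [ 1.5  0.6 36.4] after [ 1.5  0.7 36.4] F [-0.4  0.6 -0.4] w 50.2
```

View pics/p4.png

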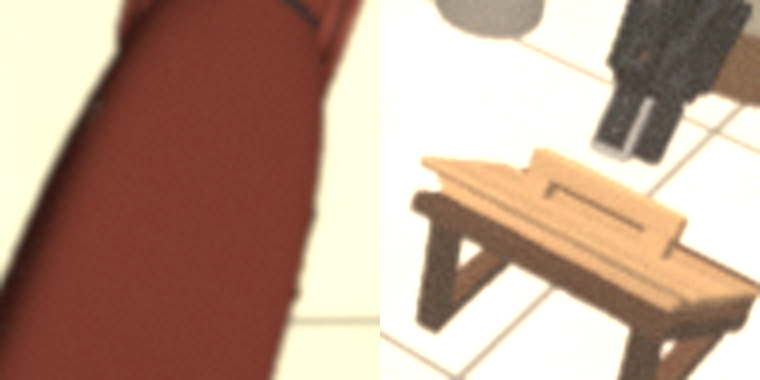

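```bash
python3 -c "
from lid import *
from scipy.spatial.transform import Rotation as Rn
s=ctrl.read_state();R=Rn.from_rotvec(s['tcp_rot']).as_matrix();q=np.array(s['ee_pos'])
for y in(-25,25):
  for x in (-11,11):
    X=q+R@np.array([x,y,2])/1000;u=proj('side',X);print(y,x,(u-[395,205])*4+[380,0])
print((proj('side',w(p,0,0,32))-[395,205])*4+[380,0])
"
```

```text
origin [ 0.4587 -0.2842  0.0648] yaw 0.97
[-1.2 -0.3  0.9  0.   1.2 -0.4  0.1 -0.7 -1.3  0.2  0.1  0.1 -0.1 -0.4
  0.1  0.6]
handle n 26 [ 0.4729 -0.284   0.0866]
handle n 32 [ 0.4761 -0.2839  0.0917]
-25 -11 [628.29614959 160.68791976]
-25 11 [591.00338964 143.07710018]
25 -11 [656.31124254 163.21141674]
25 11 [620.1651698 146.275009 ]
[607.39163515 184.19082637]
```

The finger and lid positions seen in the side view (fingertips at about (615,150) in the crop, handle middle at (612,184)) agree with the projections within about 1 px. I'll go down and grip.

```bash
python3 -m jog '[[[0,0,0],[1.5,0.7,10],50],[[0,0,0],[0,0,10],50],[[0,0,0],[0,0,8],50],[[0,0,0],[0,0,5],50],[[0,0,0],[0,0,2],50],[[0,0,0],[0,0,0],50],[[0,0,0],[0,0,0],50],[[0,0,0],[0,0,0],50]]'
python3 -m jog '[[[0,0,0],[0,0,0],8],[[0,0,0],[0,0,0],8],[[0,0,0],[0,0,0],8],[[0,0,0],[0,0,0],8],[[0,0,0],[0,0,0],8],[[0,0,0],[0,0,0],8],[[0,0,0],[0,0,0],8],[[0,0,0],[0,0,0],8]]'
python3 g.py 468 -284 79 1 33
```

```text
time: 13.17
ee_pos: [0.4682, -0.2835, 0.0781]
tcp_rot: [-1.881, -1.911, 0.566]
ft_force: [-0.3, 0.3, 0.1]
width: 0.0501
time: 13.83
ee_pos: [0.469, -0.2837, 0.0787]
tcp_rot: [-1.883, -1.913, 0.565]
ft_force: [5.6, -0.8, 6.3]
width: 0.0125
t 13.83 p [ 469.  -283.7   78.7] turn [ 0.002  0.    -0.002] n 0.0 shift now [-0.3 -1.   0.3] after [-0.3 -1.   0.3] F [ 5.6 -0.8  6.3] w 12.5
```

```bash
python3 -m jog '[[[0,0,0],[0,0,-5],8],[[0,0,0],[0,0,-10],8],[[0,0,0],[0,0,-15],8],[[0,0,0],[0,0,-20],8],[[0,0,0],[0,0,-25],8],[[0,0,0],[0,-10,-25],8],[[0,0,0],[0,-20,-10],8],[[0,0,0],[0,-20,0],8],[[0,0,0],[0,-20,0],8],[[0,0,0],[0,0,0],8]]'
python3 -m jog '[[[-0.082,0,0],[0,0,0],8],[[-0.082,0,0],[0,0,0],8],[[-0.082,0,0],[0,0,0],8],[[-0.082,0,0],[0,0,0],8],[[-0.082,0,0],[0,0,0],8],[[-0.082,0,0],[0,0,0],8],[[-0.082,0,0],[0,0,0],8],[[0,0,0],[0,0,0],8],[[0,0,0],[0,0,0],8],[[0,0,0],[0,0,0],8]]'
python3 g.py 408 295 200 -4.9;python3 -c "
from h import *
f=lambda im,x,y,w,h,k:cv2.convertScaleAbs(cv2.resize(im[y:y+h,x:x+w],None,fx=k,fy=k,interpolation=cv2.INTER_CUBIC),alpha=1.6)
cv2.imwrite('pics/p5.png',np.hstack([f(ctrl.get_image('top'),395,140,100,100,4),f(ctrl.get_image('side'),395,155,100,100,4)]))"
```

```text
time: 14.67
ee_pos: [0.4678, -0.2837, 0.2107]
tcp_rot: [-1.883, -1.91, 0.567]
ft_force: [1.1, -0.0, -2.5]
width: 0.013
time: 15.5
ee_pos: [0.469, -0.2832, 0.208]
tcp_rot: [-2.201, -2.236, 0.004]
ft_force: [0.1, 1.0, -2.8]
width: 0.0128
t 15.5 p [ 469.  -283.2  208. ] turn [-0.004 -0.     0.101] n 0.8 shift now [579.1 -51.8   8.6] after [ 570.9 -110.2    8. ] F [ 0.1  1.  -2.8] w 12.8
```

View pics/p5.png

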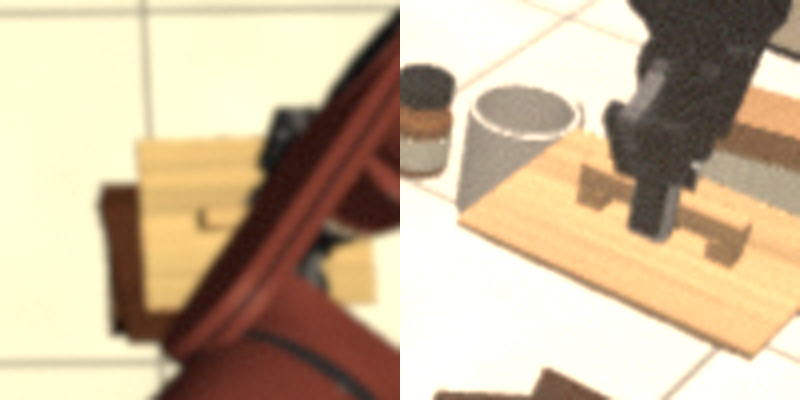

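The lid is held level. In the top crop its corners are at (138,143), (147,310) and (375,300); in the side crop they are at (458,220) and (750,351). Next I'll work out its offset from the TCP.

```bash
python3 -c "
from h import *
t=lambda x,y:(395+x/4,140+y/4)
s=lambda x,y:(395+(x-400)/4,155+y/4)
a=[pl('top',*t(*q),.197) for q in [(138,143),(147,310),(375,300)]];print(np.round(a,4))
print([pl('side',*s(*q),.197).round(4) for q in [(458,220),(750,351)]])
print(tri(t(147,310),s(458,220)),tri(t(375,300),s(750,351)))
print('centre',((a[0]+a[2])/2).round(4))
"
```

```text
[[ 0.5239 -0.2029  0.197 ]
 [ 0.4022 -0.2035  0.197 ]
 [ 0.4079 -0.3657  0.197 ]]
[array([ 0.4089, -0.2038,  0.197 ]), array([ 0.4128, -0.3636,  0.197 ])]
(array([ 0.40331092, -0.20453868,  0.19977472]), 0.0021406544245002918) (array([ 0.40785167, -0.36475924,  0.20042233]), 0.000533869598539322)
centre [ 0.4659 -0.2843  0.197 ]
```

```bash
python3 -m jog '[[[0,0,0.1],[0,0,0],8],[[0,0,0],[18,-3.5,0],8],[[0,0,0],[36,-7,0],8],[[0,0,0],[36,-7,0],8],[[0,0,0],[36,-7,0],8],[[0,0,0],[36,-7,0],8],[[0,0,0],[36,-7,0],8],[[0,0,0],[36,-7,0],8],[[0,0,0],[36,-7,0],8],[[0,0,0],[36,-7,0],8]]' >/dev/null
python3 -m jog '[[[0,0,0],[36,-7,0],8],[[0,0,0],[36,-7,0],8],[[0,0,0],[36,-7,0],8],[[0,0,0],[36,-7,0],8],[[0,0,0],[36,-7,0],8],[[0,0,0],[36,-7,0],8],[[0,0,0],[30,-5,0],8],[[0,0,0],[0,0,0],8],[[0,0,0],[0,0,0],8],[[0,0,0],[0,0,0],8]]' >/dev/null
python3 g.py 410 295 130 -4.9
```

```text
t 17.27 p [409.1 276.  207.9] turn [-0.003  0.002  0.003] n 0.0 shift now [19.2 -0.4 77.8] after [19.  -0.7 77.9] F [ 0.1 -0.1 -3.3] w 12.9
```

```bash
python3 -m jog '[[[0,0,0],[9.5,-0.3,10],8],[[0,0,0],[9.5,-0.3,20],8],[[0,0,0],[0,0,25],8],[[0,0,0],[0,0,20],8],[[0,0,0],[0,0,10],8],[[0,0,0],[0,0,5],8],[[0,0,0],[0,0,0],8],[[0,0,0],[0,0,0],8],[[0,0,0],[0,0,0],8]]' >/dev/null
python3 g.py 410 295 130 -4.9
python3 -c "
from h import *
f=lambda im,x,y,w,h,k:cv2.convertScaleAbs(cv2.resize(im[y:y+h,x:x+w],None,fx=k,fy=k,interpolation=cv2.INTER_CUBIC),alpha=1.6)
cv2.imwrite('pics/p6.png',np.hstack([f(ctrl.get_image('top'),225,165,80,90,5),f(ctrl.get_image('side'),215,130,80,90,5)]))"
```

```text
t 18.02 p [411.2 295.1 119.8] turn [ 0.    -0.001  0.001] n 0.0 shift now [ -0.2  -1.2 -10.2] after [ -0.2  -1.2 -10.2] F [-0.9  0.1 -2.2] w 13.3
```

View pics/p6.png

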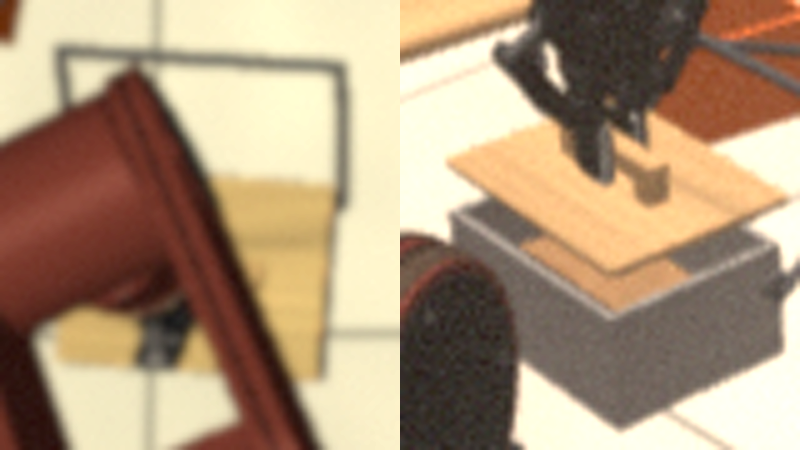

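In the side crop the tin rim corners are at (452,213), (612,318) and (778,247), and the lid's top corners above them at (447,160), (612,272) and (788,203). I'll compare the two centres.

```bash
python3 -c "
from h import *
t=lambda x,y:(225+x/5,165+y/5)
s=lambda x,y:(215+(x-400)/5,130+y/5)
def rep(n,P,hx,hy):
  L,N,R=P; c=(np.array(L)+R)/2; d=L-N; e=R-N
  print(n,'centre',c.round(4),'yaw',np.degrees(-np.arctan2(d[0],d[1])).round(2),np.degrees(np.arctan2(e[1],e[0])).round(2),'len',np.linalg.norm(d).round(4),np.linalg.norm(e).round(4))
for z in(.108,.111): rep('lid side',[pl('side',*s(*q),z) for q in [(447,160),(612,272),(788,203)]],0,0)
rep('tin side',[pl('side',*s(*q),.075) for q in [(452,213),(612,318),(778,247)]],0,0)
for z in(.108,.111): rep('lid top',[pl('top',*t(*q),z) for q in [(57,360),(322,378),(335,183)]],0,0)
rep('tin top',[pl('top',*q,.075) for q in [(239,236.7),(289.3,240.7),(292.3,205)]],0,0)
"
```

```text
lid side centre [0.4102 0.2922 0.108 ] yaw -4.98 -7.25 len 0.1635 0.1166
lid side centre [0.4068 0.2879 0.111 ] yaw -4.98 -7.25 len 0.1627 0.1161
tin side centre [0.409  0.2957 0.075 ] yaw -3.31 -5.57 len 0.1541 0.1143
lid top centre [0.4089 0.2933 0.108 ] yaw -4.29 -3.56 len 0.1657 0.1218
lid top centre [0.4087 0.2928 0.111 ] yaw -4.29 -3.56 len 0.1653 0.1215
tin top centre [0.4065 0.2944 0.075 ] yaw -4.95 -4.56 len 0.1617 0.1145
```

```bash
python3 -m jog '[[[0,0,0],[2,-2,8],8],[[0,0,0],[0,0,6],8],[[0,0,0],[0,0,4],8],[[0,0,0],[0,0,2],8],[[0,0,0],[0,0,2],8],[[0,0,0],[0,0,0],8],[[0,0,0],[0,0,0],8]]'
python3 -m jog '[[[0,0,0],[0,0,1.5],8],[[0,0,0],[0,0,1.5],8],[[0,0,0],[0,0,0],8],[[0,0,0],[0,0,0],8]]'
```

```text
time: 18.7
ee_pos: [0.4082, 0.2968, 0.0962]
tcp_rot: [-2.312, -2.125, 0.003]
ft_force: [0.3, -0.3, -3.0]
width: 0.0131
time: 19.03
ee_pos: [0.4087, 0.2972, 0.0941]
tcp_rot: [-2.312, -2.126, 0.0]
ft_force: [-0.9, 1.4, 2.6]
width: 0.0127
```

```bash
for i in 1 2; do python3 -m jog '[[[0,0,0],[0,0,1],8],[[0,0,0],[0,0,1],8],[[0,0,0],[0,0,0],8],[[0,0,0],[0,0,0],8]]'; done
```

```text
time: 19.37
ee_pos: [0.409, 0.2977, 0.0926]
tcp_rot: [-2.312, -2.125, -0.001]
ft_force: [-1.7, 2.7, 6.9]
width: 0.0128
time: 19.7
ee_pos: [0.4091, 0.2979, 0.0921]
tcp_rot: [-2.312, -2.126, -0.002]
ft_force: [-7.2, 1.0, 17.3]
width: 0.0129
```

```bash
python3 -m jog '[[[0,0,0],[0,-1,0],8],[[0,0,0],[0,-1,0],8],[[0,0,0],[0,0,0],8],[[0,0,0],[0,0,0],8]]'; python3 -m jog '[[[0,0,0],[-1,0,0],8],[[0,0,0],[-1,0,0],8],[[0,0,0],[0,0,0],8],[[0,0,0],[0,0,0],8]]'
```

```text
time: 20.03
ee_pos: [0.4089, 0.2979, 0.0921]
tcp_rot: [2.312, 2.126, 0.006]
ft_force: [1.3, -0.1, 12.1]
width: 0.0129
time: 20.37
ee_pos: [0.4089, 0.2971, 0.0922]
tcp_rot: [-2.313, -2.126, -0.01]
ft_force: [1.5, 6.3, 9.3]
width: 0.0129
```

```bash
python3 -c "
from h import *
f=lambda im,x,y,w,h,k:cv2.convertScaleAbs(cv2.resize(im[y:y+h,x:x+w],None,fx=k,fy=k,interpolation=cv2.INTER_CUBIC),alpha=1.6)
cv2.imwrite('pics/p7.png',f(ctrl.get_image('side'),215,135,85,75,8))"
```

```text
(no output)
```

View pics/p7.png

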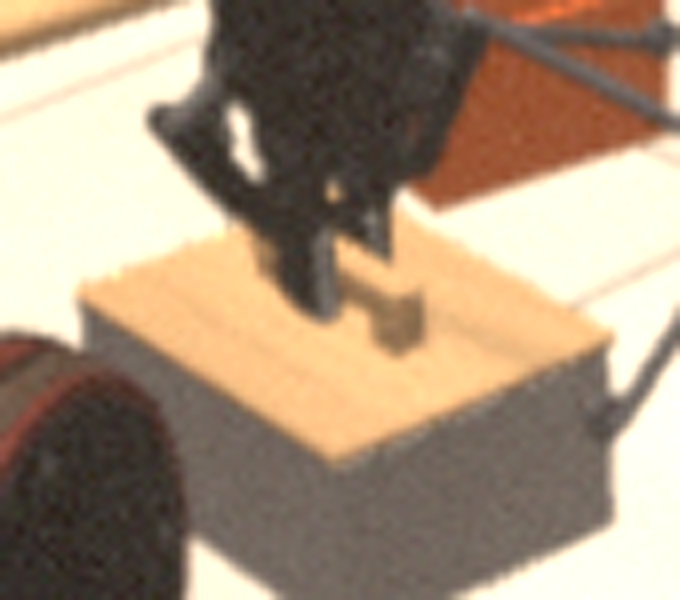

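The side view shows the lid's flange flush on the rim: near corner at (335,450) and rim line at about (335,465), as expected for a seated lid. Release and lift.

```bash
python3 -m jog '[[[0,0,0],[0,0,0],40],[[0,0,0],[0,0,0],40],[[0,0,0],[0,0,0],40],[[0,0,0],[0,0,-8],40],[[0,0,0],[0,0,-15],40],[[0,0,0],[0,0,-25],40],[[0,0,0],[0,0,-30],40],[[0,0,0],[0,0,-15],40],[[0,0,0],[0,0,0],30],[[0,0,0],[0,0,0],30]]'
python3 g.py 541 290.5 165 -4.9
python3 - <<'E'
from h import *
np.set_printoptions(precision=1,suppress=True)
c,s=np.cos(np.radians(-4.9)),np.sin(np.radians(-4.9))
def tw(x,y,z): return np.array([408+c*x-s*y,295.5+s*x+c*y,z])
for th in (118,100,90,75,60,45,30,25,15,0):
    a=np.radians(19.8+th);print(th,tw(55-106*np.cos(a),0,50+106*np.sin(a)))
# colour profile: bail bar ends re-measured in the top view
t=ctrl.get_image("top");g=cv2.cvtColor(t,cv2.COLOR_BGR2GRAY)
for u in (240,250,262,275,288):
    col=g[165:190,u].astype(float);v=165+np.average(np.arange(25),weights=np.clip(col.max()-25-col,0,None)+1e-9);print(u,round(v,2),pl("top",u,v,.1205)*1000)
E
```

```text
time: 21.25
ee_pos: [0.4064, 0.2951, 0.183]
tcp_rot: [-2.312, -2.126, 0.0]
ft_force: [0.5, -0.3, -0.6]
width: 0.0303
t 21.25 p [406.4 295.1 183. ] turn [-0.001 -0.     0.001] n 0.0 shift now [  6.7 134.5  17.9] after [  6.9 134.5  18. ] F [ 0.5 -0.3 -0.6] w 30.3
118 [541.  284.1 121.2]
100 [515.3 286.3 142. ]
90 [498.6 287.7 149.7]
75 [471.6 290.  155.6]
60 [444.1 292.4 154.3]
45 [417.8 294.7 145.9]
30 [394.6 296.6 131. ]
25 [387.9 297.2 124.7]
15 [376.1 298.2 110.5]
0 [363.4 299.3  85.9]
240 182.1 [525.3 369.6 120.5]
250 183.09 [521.8 337.9 120.5]
262 176.27 [543.1 300.5 120.5]
275 176.99 [540.3 259.5 120.5]
288 177.63 [537.8 218.5 120.5]
```

```bash
python3 -m jog '[[[0,0,0],[0,15,0],30],[[0,0,0],[0,30,0],30],[[0,0,0],[0,30,0],30],[[0,0,0],[0,30,0],30],[[0,0,0],[0,30,0],30],[[0,0,0],[0,0,8],30],[[0,0,0],[0,0,10],30],[[0,0,0],[0,0,0],30],[[0,0,0],[0,0,0],30],[[0,0,0],[0,0,0],30]]'
python3 g.py 541 284 116 -4.9
```

```text
time: 22.13
ee_pos: [0.5392, 0.2838, 0.1633]
tcp_rot: [-2.31, -2.126, 0.005]
ft_force: [-0.2, 0.3, -0.3]
width: 0.0302
t 22.13 p [539.2 283.8 163.3] turn [-0.004  0.001  0.002] n 0.0 shift now [ 0.3  2.  47.3] after [ 0.3  1.8 47.3] F [-0.2  0.3 -0.3] w 30.2
```

```bash
python3 -m jog '[[[0,0,0],[0,2,8],30],[[0,0,0],[0,0,10],30],[[0,0,0],[0,0,10],30],[[0,0,0],[0,0,10],30],[[0,0,0],[0,0,8],30],[[0,0,0],[0,0,0],30],[[0,0,0],[0,0,0],16],[[0,0,0],[0,0,0],16],[[0,0,0],[0,0,0],16],[[0,0,0],[0,0,0],16]]'
python3 -c "
from h import *
f=lambda im,x,y,w,h,k:cv2.convertScaleAbs(cv2.resize(im[y:y+h,x:x+w],None,fx=k,fy=k,interpolation=cv2.INTER_CUBIC),alpha=1.6)
cv2.imwrite('pics/p8.png',f(ctrl.get_image('side'),235,105,100,100,6))"
```

```text
time: 22.97
ee_pos: [0.5431, 0.2837, 0.1188]
tcp_rot: [-2.312, -2.126, 0.0]
ft_force: [0.3, 0.5, -1.0]
width: 0.0163
```

View pics/p8.png

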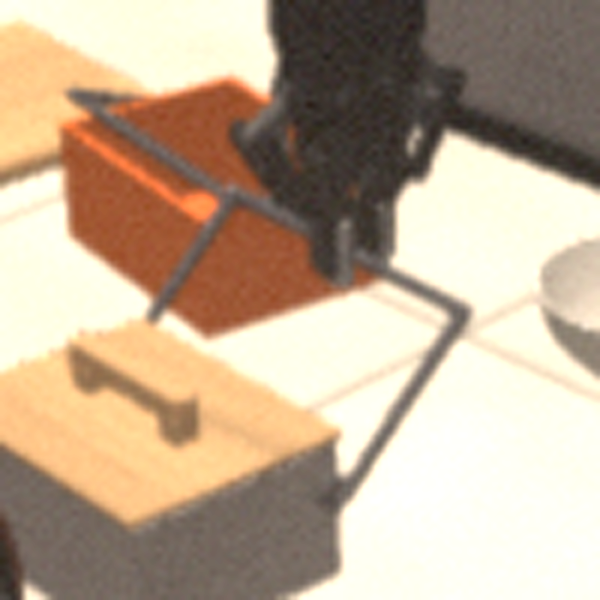

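The fingers straddle the crossbar at about (355,240) in the crop, and the lid sits flush. I'll carry the bar round its arc.

```bash
python3 -m jog '[[[0,0,0],[0,-10,-7],16],[[0,0,0],[0,-10,-7],16],[[0,0,0],[0,-10,-7],16],[[0,0,0],[0,-8.4,-4],16],[[0,0,0],[0,-8.4,-4],16]]'
python3 -m jog '[[[0,0,0],[0,-9,-2],16],[[0,0,0],[0,-9,-2],16],[[0,0,0],[0,-9,-2],16],[[0,0,0],[0,-9.2,0.4],16],[[0,0,0],[0,-9.2,0.4],16],[[0,0,0],[0,-9.2,0.4],16]]'
python3 g.py 408 295.5 150 -4.9
```

```text
time: 23.43
ee_pos: [0.4963, 0.2876, 0.1482]
tcp_rot: [-2.313, -2.126, -0.001]
ft_force: [0.8, -0.9, 1.5]
width: 0.0161
time: 23.93
ee_pos: [0.4408, 0.292, 0.152]
tcp_rot: [-2.312, -2.125, 0.003]
ft_force: [0.5, -0.4, -0.6]
width: 0.0163
t 23.93 p [440.8 292.  152. ] turn [-0.002  0.     0.001] n 0.0 shift now [  0.7 -33.    2.1] after [  0.7 -33.    2. ] F [ 0.5 -0.4 -0.6] w 16.3
```

```bash
python3 -m jog '[[[0,0,0],[0,-8.8,2.8],16],[[0,0,0],[0,-8.8,2.8],16],[[0,0,0],[0,-8.8,2.8],16],[[0,0,0],[0,0,0],16],[[0,0,0],[0,0,0],16]]'
cat > bar.py <<'E'
from h import *
# bail angle: mean grey along predicted wire (bar ends + arms) in both views; darkest theta wins
c,s=np.cos(np.radians(-4.9)),np.sin(np.radians(-4.9))
def tw(x,y,z): return np.array([408+c*x-s*y,295.5+s*x+c*y,z])/1000
def scan(lo=-6,hi=125,step=3):
    for n in("side","top"):
        g=cv2.cvtColor(ctrl.get_image(n),cv2.COLOR_BGR2GRAY).astype(np.float32);out=[]
        for th in np.arange(lo,hi,step):
            a=np.radians(19.8+th);m=[]
            for y in list(range(-84,-40,4))+([] if n=="side" else list(range(44,85,4))):
                u=proj(n,tw(55-106*np.cos(a),y,50+106*np.sin(a)));m.append(cv2.getRectSubPix(g,(1,1),tuple(map(float,u)))[0,0])
            out.append((int(np.median(m)),int(th)))
        print(n,sorted(out)[:6])
if __name__=="__main__": scan()
E
python3 bar.py; python3 g.py 408 295.5 150 -4.9
```

```text
time: 24.35
ee_pos: [0.4142, 0.2943, 0.1431]
tcp_rot: [-2.31, -2.126, 0.004]
ft_force: [0.6, -0.2, 0.6]
width: 0.0157
side [(65, 78), (65, 81), (66, 60), (66, 63), (66, 69), (66, 72)]
top [(52, 45), (53, 30), (53, 48), (55, 42), (58, 51), (59, 27)]
t 24.45 p [415.3 294.4 143.7] turn [-0.002  0.     0.002] n 0.0 shift now [ 0.5 -7.4 -6.3] after [ 0.5 -7.4 -6.3] F [ 0.3  0.2 -0.3] w 16.0
```

```bash
python3 -m jog '[[[0,0,0],[0,-10,6],16],[[0,0,0],[0,-10,7],16],[[0,0,0],[0,-10,8],16],[[0,0,0],[0,0,0],16],[[0,0,0],[0,0,0],16]]'
python3 bar.py; python3 g.py 408 295.5 150 -4.9
```

```text
time: 24.87
ee_pos: [0.3837, 0.2965, 0.1216]
tcp_rot: [-2.31, -2.126, 0.006]
ft_force: [-0.2, 0.7, 0.1]
width: 0.0158
side [(64, 66), (64, 72), (64, 75), (64, 78), (65, 60), (65, 84)]
top [(57, 0), (57, 24), (58, -3), (58, 3), (58, 21), (60, -6)]
t 24.97 p [385.3 296.9 122.8] turn [-0.002  0.     0.002] n 0.0 shift now [  0.5  22.7 -27.3] after [  0.6  22.8 -27.2] F [0.2 0.3 0.2] w 15.8
```

```bash
python3 -m jog '[[[0,0,0],[0,0,-12],16],[[0,0,0],[0,0,-13],16],[[0,0,0],[0,0,0],0],[[0,0,0],[0,0,0],0],[[0,0,0],[0,0,0],0],[[0,0,0],[0,-8,5],0],[[0,0,0],[0,0,5],0],[[0,0,0],[0,0,0],0],[[0,0,0],[0,0,0],0]]'
python3 -m jog '[[[0,0,0],[0,-3,5],0],[[0,0,0],[0,-3,5],0],[[0,0,0],[0,-3,6],0],[[0,0,0],[0,-3,6],0],[[0,0,0],[0,-2,4],0],[[0,0,0],[0,0,0],0],[[0,0,0],[0,0,0],0]]'
python3 bar.py;python3 g.py 408 295.5 98 -4.9
```

```text
time: 25.72
ee_pos: [0.3765, 0.2971, 0.1367]
tcp_rot: [-2.311, -2.125, 0.005]
ft_force: [0.7, 0.3, 0.5]
width: -0.0
time: 26.3
ee_pos: [0.3631, 0.2985, 0.1114]
tcp_rot: [-2.311, -2.126, 0.003]
ft_force: [-0.6, 0.4, -0.9]
width: -0.0003
side [(65, 60), (65, 63), (65, 66), (65, 81), (66, 72), (66, 75)]
top [(62, -6), (62, -3), (63, 0), (63, 24), (64, 3), (65, 21)]
t 26.4 p [363.7 298.8 112. ] turn [-0.001 -0.     0.002] n 0.0 shift now [ 0.5 44.5 14. ] after [ 0.5 44.4 14. ] F [ 0.6 -0.6 -0.1] w 0.0
```

Run:
```python
from bar import *
for n in("top","side"):
    g=cv2.cvtColor(ctrl.get_image(n),cv2.COLOR_BGR2GRAY).astype(np.float32)
    for th in range(-9,46,3):
        a=np.radians(19.8+th);r=[]
        for y in (-84,-74,-64,-54,-44,-34,34,44,54,64,74,84):
            u=proj(n,tw(55-106*np.cos(a),y,50+106*np.sin(a)));r.append(int(cv2.getRectSubPix(g,(1,1),tuple(map(float,u)))[0,0]))
        print(n,th,r)
```

```text
top -9 [119, 89, 114, 114, 114, 111, 34, 37, 40, 42, 44, 45]
top -6 [114, 93, 115, 115, 114, 111, 35, 38, 40, 43, 45, 46]
top -3 [109, 96, 115, 115, 114, 112, 36, 39, 41, 43, 45, 47]
top 0 [105, 99, 115, 115, 114, 113, 36, 40, 42, 44, 46, 49]
top 3 [101, 103, 115, 114, 113, 111, 38, 41, 42, 44, 47, 52]
top 6 [97, 106, 114, 113, 112, 110, 39, 41, 42, 45, 48, 53]
top 9 [92, 109, 115, 113, 112, 111, 41, 41, 44, 46, 50, 55]
top 12 [87, 114, 116, 116, 115, 114, 42, 43, 46, 48, 54, 57]
top 15 [81, 115, 115, 115, 114, 112, 43, 44, 48, 50, 55, 58]
top 18 [75, 104, 101, 99, 99, 98, 44, 46, 50, 55, 58, 58]
top 21 [74, 80, 76, 78, 78, 75, 45, 48, 53, 57, 59, 56]
top 24 [72, 77, 83, 85, 82, 78, 47, 50, 56, 59, 57, 53]
top 27 [71, 105, 111, 110, 107, 105, 43, 54, 58, 59, 55, 50]
top 30 [74, 119, 121, 119, 109, 108, 42, 56, 59, 56, 51, 47]
top 33 [78, 120, 120, 119, 98, 104, 43, 57, 57, 53, 48, 46]
top 36 [83, 120, 120, 120, 101, 116, 42, 52, 53, 49, 47, 44]
top 39 [87, 119, 119, 118, 107, 113, 40, 44, 49, 47, 44, 43]
top 42 [87, 117, 117, 116, 111, 109, 38, 39, 47, 45, 45, 42]
top 45 [87, 113, 11
[... 543 characters left out ...]
 69, 136, 151, 151, 143]
side 15 [137, 117, 115, 135, 136, 136, 31, 41, 62, 55, 52, 46]
side 18 [122, 76, 81, 129, 135, 135, 36, 35, 34, 28, 30, 29]
side 21 [70, 57, 63, 74, 72, 71, 37, 33, 30, 33, 37, 42]
side 24 [79, 70, 77, 83, 81, 89, 32, 30, 35, 32, 43, 100]
side 27 [122, 99, 123, 133, 133, 132, 35, 30, 31, 30, 33, 62]
side 30 [131, 131, 128, 133, 133, 135, 33, 35, 29, 30, 34, 31]
side 33 [131, 132, 131, 132, 131, 131, 33, 33, 29, 31, 29, 31]
side 36 [132, 132, 135, 131, 134, 135, 27, 29, 32, 32, 31, 31]
side 39 [158, 153, 149, 149, 148, 157, 34, 35, 32, 25, 31, 31]
side 42 [169, 168, 170, 146, 152, 162, 42, 32, 30, 34, 32, 30]
side 45 [167, 169, 166, 93, 73, 82, 54, 27, 32, 35, 34, 29]
```

Both views put the bail at about 22°: the fingers came down in front of the bar and missed it. I'll go up, move back over it and press.

```bash
python3 -m jog '[[[0,0,0],[0,0,-15],0],[[0,0,0],[0,0,-20],0],[[0,0,0],[0,11,0],0],[[0,0,0],[0,11,0],0],[[0,0,0],[0,0,0],0],[[0,0,0],[0,0,6],0],[[0,0,0],[0,0,5],0],[[0,0,0],[0,0,0],0],[[0,0,0],[0,0,0],0]]'
python3 g.py 408 295.5 98 -4.9
python3 -m jog '[[[0,0,0],[0,-1,3],0],[[0,0,0],[0,-3,4],0],[[0,0,0],[0,-3,4],0],[[0,0,0],[0,-2.5,3.5],0],[[0,0,0],[0,0,0],0],[[0,0,0],[0,0,0],0]]'
python3 g.py 408 295.5 98 -4.9
python3 - <<'E'
from bar import *
g=cv2.cvtColor(ctrl.get_image("side"),cv2.COLOR_BGR2GRAY).astype(np.float32)
for th in range(-3,31,3):
    a=np.radians(19.8+th);print(th,[int(cv2.getRectSubPix(g,(1,1),tuple(map(float,proj("side",tw(55-106*np.cos(a),y,50+106*np.sin(a))))))[0,0]) for y in (-84,-74,-64,-54,-44,-34)])
E
```

```text
time: 27.25
ee_pos: [0.3842, 0.2963, 0.1343]
tcp_rot: [-2.311, -2.125, 0.007]
ft_force: [1.1, -0.1, 0.1]
width: -0.0
t 27.25 p [384.2 296.3 134.3] turn [-0.005  0.002  0.002] n 0.0 shift now [ 1.3 23.9 36.1] after [ 1.3 23.7 36.3] F [ 1.1 -0.1  0.1] w -0.0
time: 27.75
ee_pos: [0.3754, 0.2975, 0.1209]
tcp_rot: [-2.311, -2.126, 0.003]
ft_force: [0.6, 0.1, -0.5]
width: 0.0001
t 27.75 p [375.4 297.5 120.9] turn [-0.002  0.001  0.002] n 0.0 shift now [ 0.7 32.7 22.8] after [ 0.8 32.6 22.9] F [ 0.6  0.1 -0.5] w 0.1
-3 [70, 88, 128, 130, 129, 130]
0 [88, 125, 130, 130, 131, 131]
3 [111, 132, 131, 130, 129, 127]
6 [137, 135, 136, 137, 134, 135]
9 [136, 135, 135, 134, 136, 135]
12 [121, 122, 114, 115, 117, 114]
15 [67, 69, 67, 68, 69, 70]
18 [109, 72, 75, 104, 123, 124]
21 [100, 71, 79, 87, 87, 85]
24 [115, 75, 88, 92, 94, 94]
27 [124, 100, 121, 134, 134, 133]
30 [131, 131, 129, 132, 131, 135]
```

The bar now follows and is at about 15°. Press on down to home.

```bash
python3 -m jog '[[[0,0,0],[0,-3,4],0],[[0,0,0],[0,-3,5],0],[[0,0,0],[0,-3,5],0],[[0,0,0],[0,-2,4],0],[[0,0,0],[0,-1.5,4],0],[[0,0,0],[0,0,0],0],[[0,0,0],[0,0,0],0]]'
python3 -m jog '[[[0,0,0],[0,0,1.5],0],[[0,0,0],[0,0,1.5],0],[[0,0,0],[0,0,1],0],[[0,0,0],[0,0,0],0],[[0,0,0],[0,0,0],0]]'
python3 -m jog '[[[0,0,0],[0,0,1],0],[[0,0,0],[0,0,1],0],[[0,0,0],[0,0,0],0],[[0,0,0],[0,0,0],0]]'
python3 g.py 408 295.5 98 -4.9
```

```text
time: 28.38
ee_pos: [0.364, 0.2986, 0.101]
tcp_rot: [-2.312, -2.127, 0.002]
ft_force: [-3.9, -6.1, 16.6]
width: 0.0
time: 28.8
ee_pos: [0.3643, 0.2987, 0.1003]
tcp_rot: [2.312, 2.127, -0.002]
ft_force: [-15.3, -12.3, 44.2]
width: 0.0002
time: 29.13
ee_pos: [0.3645, 0.2988, 0.0999]
tcp_rot: [2.311, 2.127, -0.002]
ft_force: [-21.5, -16.9, 58.3]
width: -0.0001
t 29.13 p [364.5 298.8  99.9] turn [-0.001  0.001  0.003] n 0.0 shift now [ 0.3 43.6  1.9] after [ 0.4 43.6  1.9] F [-21.5 -16.9  58.3] w -0.1
```

Hard stop (58 N). Back off and check with the picture.

```bash
python3 -m jog '[[[0,0,0],[0,0,-6],0],[[0,0,0],[0,0,-15],0],[[0,0,0],[0,0,-30],0],[[0,0,0],[0,0,-40],0],[[0,0,0],[0,0,-40],0],[[0,0,0],[-30,0,0],0],[[0,0,0],[-40,0,0],0],[[0,0,0],[-40,0,0],0],[[0,0,0],[-40,0,0],0],[[0,0,0],[0,0,0],0]]'
python3 - <<'E'
from bar import *
im={n:ctrl.get_image(n) for n in("side","top")}
for n in im:
    g=cv2.cvtColor(im[n],cv2.COLOR_BGR2GRAY).astype(np.float32)
    for th in range(-6,13,2):
        a=np.radians(19.8+th);print(n,th,[int(cv2.getRectSubPix(g,(1,1),tuple(map(float,proj(n,tw(55-106*np.cos(a),y,50+106*np.sin(a))))))[0,0]) for y in (-74,-54,-34,-10,10,34,54,74)])
f=lambda im,x,y,w,h,k:cv2.convertScaleAbs(cv2.resize(im[y:y+h,x:x+w],None,fx=k,fy=k,interpolation=cv2.INTER_CUBIC),alpha=1.6)
o=np.hstack([f(im["top"],230,185,70,70,5),f(im["side"],215,135,85,70,5)])
cv2.imwrite("pics/p9.png",np.vstack([o,cv2.resize(im["side"][60:,:],(775,245))[:, :o.shape[1]]]))
E
```

```text
time: 29.97
ee_pos: [0.3506, 0.1439, 0.2237]
tcp_rot: [2.318, 2.119, -0.006]
ft_force: [0.6, 0.4, 0.2]
width: 0.0002
side -6 [87, 127, 126, 126, 125, 125, 126, 126]
side -4 [88, 131, 128, 128, 127, 127, 128, 129]
side -2 [93, 131, 131, 131, 131, 126, 128, 127]
side 0 [114, 118, 121, 113, 117, 109, 113, 108]
side 2 [83, 82, 82, 78, 79, 78, 78, 76]
side 4 [73, 73, 72, 73, 75, 74, 77, 66]
side 6 [101, 104, 111, 111, 114, 108, 110, 59]
side 8 [132, 131, 135, 132, 135, 130, 130, 92]
side 10 [137, 137, 135, 137, 136, 135, 134, 148]
side 12 [142, 140, 139, 139, 139, 138, 110, 168]
top -6 [53, 56, 40, 54, 94, 93, 88, 87]
top -4 [54, 57, 41, 54, 88, 88, 82, 81]
top -2 [55, 58, 41, 54, 81, 82, 75, 76]
top 0 [56, 58, 41, 54, 74, 75, 70, 71]
top 2 [56, 58, 41, 52, 71, 70, 70, 69]
top 4 [57, 58, 41, 52, 68, 69, 71, 73]
top 6 [58, 59, 42, 52, 76, 73, 79, 79]
top 8 [58, 57, 42, 54, 85, 84, 89, 90]
top 10 [58, 56, 41, 57, 97, 94, 100, 99]
top 12 [58, 54, 40, 60, 105, 104, 107, 109]
```

View pics/p9.png

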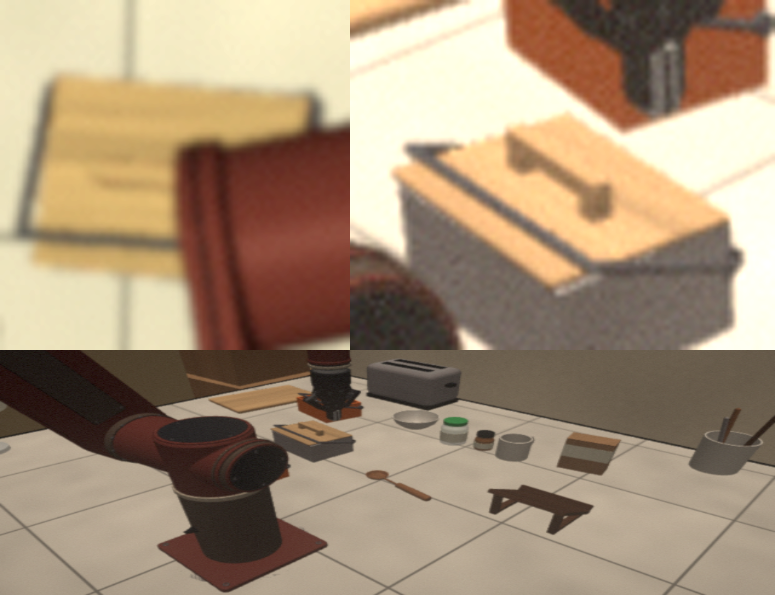

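The last picture shows the bar across the lid in front of the handle, the bystanders in place and the rest empty. However, a bright sliver under the lid's near corner at (570,288), together with the bail reading of 2–3°, suggests the lid may not be quite home there. I'll measure that numerically from the side image.

Run:
```python
from bar import *
im=np.mean([ctrl.get_image("side").astype(np.float32) for _ in range(4)],0)
cv2.imwrite("pics/s9.png",im.astype(np.uint8))
b,g,r=im[...,0],im[...,1],im[...,2]
for u in (230,236,242,248,252,255,257,259,261,263,266,270,276,282,288):
    rb=(r-b)[160:225,u]; L=im[160:225,u].mean(1)
    tan=np.where(rb>30)[0]; 
    bot=160+tan.max() if len(tan) else 0
    k=tan.max(); 
    # subpixel: rb crosses 20
    j=k
    while j+1<64 and rb[j]>22: j+=1
    sub=160+j-1+(rb[j-1]-22)/(rb[j-1]-rb[j]+1e-6)
    # tin bottom: L crosses 90 upward after j
    q=j+3
    while q<64 and L[q]<85:q+=1
    s2=160+q-1+(85-L[q-1])/(L[q]-L[q-1]+1e-6)
    print(u,"lid bottom row",round(sub,2),"tin bottom",round(s2,2),"L below",L[j-1:j+5].astype(int))
# predicted for seated lid/tin
import numpy as np
def line(P,Q,us):
    p,q=proj("side",P),proj("side",Q);return [round(float(p[1]+(u-p[0])/(q[0]-p[0])*(q[1]-p[1])),2) for u in us]
us=(230,236,242,248,252,255);vs=(259,261,263,266,270,276,282,288)
print("front flange",line(tw(-62,82,75),tw(-62,-82,75),us),"tin bottom",line(tw(-60,80,0),tw(-60,-80,0),us))
print("right flange",line(tw(-62,-82,75),tw(62,-82,75),vs),"tin bottom",line(tw(-60,-80,0),tw(60,-80,0),vs))
```

```text
230 lid bottom row 175.57 tin bottom 313.29 L below [84 75 68 63 64 64]
236 lid bottom row 179.79 tin bottom 228.85 L below [79 69 66 65 63 65]Traceback (most recent call last):
  File "<stdin>", line 17, in <module>
IndexError: index 66 is out of bounds for axis 0 with size 65
```

Run:
```python
from bar import *
def ana(fn):
    im=cv2.imread(fn).astype(np.float32);b,r=im[...,0],im[...,2];out={}
    for u in (236,242,248,252,255,259,262,266,270,276,282):
        rb=(r-b)[160:240,u];L=im[160:240,u].mean(1)
        o=[int(x) for x in rb[5:45]];out[u]=(o,L)
        pr=[]
        ks=[i for i in range(5,45) if rb[i]>=22>rb[i+1]]
        lb=[round(160+i+(rb[i]-22)/(rb[i]-rb[i+1]),1) for i in ks]
        tb=[round(160+i+(88-L[i])/(L[i+1]-L[i]),1) for i in range(30,79) if L[i]<88<=L[i+1]]
        print(fn,u,"tan->grey",lb,"dark->bright",tb)
ana("pics/s9.png")
def line(P,Q,us):
    p,q=proj("side",P),proj("side",Q);return [round(float(p[1]+(u-p[0])/(q[0]-p[0])*(q[1]-p[1])),1) for u in us]
us=(236,242,248,252,255);vs=(259,262,266,270,276,282)
print("front flange",line(tw(-62,82,75),tw(-62,-82,75),us),"tin bottom",line(tw(-60,80,0),tw(-60,-80,0),us))
print("right flange",line(tw(-62,-82,75),tw(62,-82,75),vs),"tin bottom",line(tw(-60,-80,0),tw(60,-80,0),vs))
```

```text
pics/s9.png 236 tan->grey [np.float32(169.6), np.float32(179.8), np.float32(203.0)] dark->bright [np.float32(235.6)]
pics/s9.png 242 tan->grey [np.float32(173.7), np.float32(183.9)] dark->bright [np.float32(203.3)]
pics/s9.png 248 tan->grey [np.float32(177.4), np.float32(188.3)] dark->bright [np.float32(207.5)]
pics/s9.png 252 tan->grey [np.float32(180.0), np.float32(191.0)] dark->bright [np.float32(210.4)]
pics/s9.png 255 tan->grey [np.float32(181.8), np.float32(192.8)] dark->bright [np.float32(212.6)]
pics/s9.png 259 tan->grey [np.float32(184.6), np.float32(191.6)] dark->bright [np.float32(191.3), np.float32(214.9)]
pics/s9.png 262 tan->grey [np.float32(186.6)] dark->bright [np.float32(213.5)]
pics/s9.png 266 tan->grey [np.float32(187.3)] dark->bright [np.float32(211.5)]
pics/s9.png 270 tan->grey [np.float32(186.9)] dark->bright [np.float32(209.4)]
pics/s9.png 276 tan->grey [np.float32(185.0)] dark->bright [np.float32(206.8)]
pics/s9.png 282 tan->grey [np.float32(182.6)] dark->bright [np.float32(203.8)]
front flange [181.3, 185.5, 189.7, 192.6, 194.7] tin bottom [200.8, 205.3, 209.8, 212.9, 215.1]
right flange [194.4, 193.0, 191.3, 189.5, 186.9, 184.3] tin bottom [217.2, 215.8, 213.9, 212.0, 209.2, 206.4]
```

Run:
```python
from bar import *
im=cv2.imread("pics/s9.png").astype(np.float32);rb=im[...,2]-im[...,0]
def line(P,Q,u):
    p,q=proj("side",P),proj("side",Q);return float(p[1]+(u-p[0])/(q[0]-p[0])*(q[1]-p[1]))
for u in (242,248,252,255):
    c=rb[160:200,u];k=int(line(tw(-45,80,86),tw(-45,-80,86),u))-160
    w=np.clip(40-c[k-7:k+5],0,None);bc=160+k-7+np.average(np.arange(12),weights=w)
    tin=[160+i for i in range(30,60) if im[160+i,u].mean()<88<=im[161+i,u].mean()][0]
    f=line(tw(-60,80,0),tw(-60,-80,0),u)
    print(u,"bar row",round(bc,2),"tinbottom-bar obs",round(tin+.5-bc,2),[(th,round(f-line(*[tw(55-106*np.cos(np.radians(19.8+th)),y,50+106*np.sin(np.radians(19.8+th))) for y in(80,-80)],u),2)) for th in(0,2,4)])
```

```text
242 bar row 174.35 tinbottom-bar obs 29.15 [(0, 28.59), (2, 30.0), (4, 31.43)]
248 bar row 178.17 tinbottom-bar obs 29.33 [(0, 29.02), (2, 30.45), (4, 31.9)]
252 bar row 180.86 tinbottom-bar obs 29.64 [(0, 29.31), (2, 30.75), (4, 32.22)]
255 bar row 182.83 tinbottom-bar obs 29.67 [(0, 29.52), (2, 30.97), (4, 32.45)]
```

Measured against the tin's own base edge in the same view, the bail reads about 0.4°, with the lid's front edge at seated height. The earlier 2–3° was the side camera's bias. Handing in.

```bash
python3 -c "
from plant import ctrl
s=ctrl.read_state();print(s['time'],s['ee_pos'],s['ft_force']);print(ctrl.sign_off())"
```

```text
30.2667 [0.35094724 0.15017876 0.22416346] [-0.74526292 -0.14777275  0.05198382]
the job is handed in; nothing more can be done
None
```

I put the tea carton in the tin, fitted the lid and clamped the wire bail over it, then handed the job in at 30.3 s with the arm clear and touching nothing. No verdict is reported.

- **Carton:** it lies flat on the tin's floor, seen in the side view before the lid went on.
- **Lid:** it stopped at about the expected height, and the flange looked flush on the rim. In the last picture the front edge was still at seated height. A bright sliver of rim showed under the front right corner, so I think the lid is turned or shifted by 1–2 mm within the plug's clearance. I could not confirm that, as I had no pictures left to view.
- **Bail:** my first press missed because the fingers came down in front of the bar. I went back over it and pressed it to a hard stop at about 58 N on the wrist.
- **Bail check:** direct readings gave 2–3° in both cameras. Against the tin's own base edge in the side view, which cancels that camera's offset, it read about 0.4°, so I take it as fully down.
- **Other things:** the bystanders I could see in the last picture looked in place. I did not measure them.

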